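# Re-seat a clamp-on reading lamp and tighten its under-lip knob

### The job

The reading lamp's clamp has worked loose on the lip of the storage cube. Push the clamp straight back until its spine sits flush against the front edge of the lip, then tighten the four-lobed hand knob on its underside until it is hand-tight, about 0.3 newton metres, without overtightening it. Do it gently, leave the lamp standing there and let go, and do not disturb the other things.

Things in the scene. Friction and masses are not known exactly. Their poses are not given: they have to be found in the camera images.
- cube: Fixed storage cube, white plastic, grey tilt-out bin front: 300 deep (x), 420 wide (y), 300 high. Origin under its centre, z up, x away from its front. Its top panel, 18 thick (z = 282 to 300), overhangs the bin front by about 70 as a lip with its front edge at x = -150.
- lip_edge (a point): Point on the front face of the cube's lip, middle of its length, half-way up its 18 thickness. x points square into the cube, y along the edge, z up.
- spine_mid (a point): On the lamp's loose steel C-clamp (0.5 kg in all, standing on the lip by its upper jaw; 2 to 5 N slides it): middle of the inner face of its upright spine, level with lip_edge. x points into the throat (the way to push), y along the spine, z up. Home when this face lies flat on the lip's edge; it starts 8 to 18 off it, turned up to 0.1 rad. The upper jaw spans z = 9 to 19, x = -6 to 64.
- spine_out (a point): Middle of the spine's flat outer face, the place to push, 6 outside spine_mid, same axes. The spine is 60 wide and runs from z = -53 to z = 9, its jaw to z = 19. The lamp's post stands on the jaw, socket 40 wide with its axis 50 behind this face.
- screw_nut (a point): Where the clamp screw leaves the underside of the clamp's lower arm, under the lip; screw axis vertical, 21 behind spine_out. A worn rubber pad on its top bites on the lip's underside after 0.2 to 4.7 rad from the start: this cannot be seen, only felt. Till then it turns with about 0.05 N m, then about 0.2 N m more per rad. Feel it while turning: the push slackens at rest. It stays put.
- knob: Black four-lobed hand knob below the clamp; origin at its centre on the screw axis, z up. Lobes along its own +x, -x, +y, -y: 14 wide, 20 high, round ends 44 from the axis; hub radius 15. Front lobes stick out past the spine and can be pushed there. Counterclockwise seen from above tightens (it rises 8 a turn). 0.3 N m (8 N at 37 off the axis) is right; under 0.25 is loose, over 0.4 too tight.
- coaster: Loose stainless steel coaster on the cube, 96 across, 4 thick; leave alone. Origin under its centre.
- mouse: Loose blue mouse on the cube, 96 x 62 x 31; leave alone. Origin under its centre.
- dice_cup: Loose black dice cup on the cube, 78 across, 95 high; leave alone. Origin under its centre.
- tray: Loose empty wooden tray on the cube, 110 x 140 x 28; leave alone. Origin under its centre.
- remote: Loose black TV remote on the cube, 145 x 44 x 17; leave alone. Origin under its centre.
- book: Loose book on the floor beside the cube, 210 x 145 x 30; leave alone. Origin under its centre.
- glasses_case: Loose grey glasses case on the floor beside the cube, 170 x 65 x 34; leave alone. Origin under its centre.

How it is judged:
By the outcome, as a careful person would: the job done as asked, in the order asked, and still so for the second after the job is handed in, with the robot touching nothing.
It also fails if it takes over 72 s, if anything falls off the work surface, if the arm or the gripper's body presses on something with over 40 N, if the wrist force passes 120 N, or if a joint passes its speed limit or range.

### The arm

A 6-joint arm with a two-finger parallel gripper is mounted at the origin on the work surface. World frame = base frame: x ahead of the robot, y to its left, z up, the work surface at z = 0. Lengths are in m, angles in rad, forces in N, time in s.
With the tool pointing down it reaches from about 0.375 to 0.975 m from the base axis. Payload 3.8 kg.
Tool frame: the origin (TCP) lies on the centre line of the jaws, within the pads' length; the fingertips stand 14 mm ahead of it and the grasp point (between the pads) lies 5 mm behind it; z points along the fingers, y is the line along which they close (so a half turn about z gives the same grasp; the last joint's range is limited). The gripper opens to 88 mm and grips with 3 to 60 N. Pads are 18 mm wide; open, the fingers measure 123 mm over their backs; the gripper's body (75 mm by 187 mm) begins 45 mm behind the grasp point.
Start: joints at [1.21, 0.264, 1.604, -0, 1.274, -0.037], TCP at [0.215, 0.64, 0.253] pointing down, gripper open.
Joint ranges: [-2.63, 2.63], [-0.94, 2.18], [0.31, 2.57], [-1.31, 4.45], [0, 2.66], [-2.55, 2.55]. Speed limits (rad/s): [2.57, 2.57, 3.14, 3.14, 3.14, 3.14].

### API

Orientations are given as a unit quaternion [w, x, y, z].
In Python, from station import env gives the robot as it stands.
- The arm moves only by the tool jog_arm, never from a script. Its arguments are lists of equal length, an entry for each row: "delta_pos": the shift along the tool's x, y, z in m, a list of three; "rot": the turn, a rotation vector about the tool's x, y, z in degrees, a list of three. A call has 1 to 8 rows; each row shifts and turns the commanded pose from where the row before left it, along the tool's axes as they then stand; what a row does not reach is not made up. A row lasts 1/10 s, in which the tool goes at most 50 mm and 8.59 degrees, less where a joint would pass 70% of its speed; a pose out of reach is approached as far as the arm can. A call with a gripper value outside its range is refused whole. "jaw" is the closure, from -1 (fully open) to 1 (shut), set as the call begins (left out, the last holds). The fingers move at their own pace and stop on an object; "newtons" is the grip in N (left out, the last holds). Time passes only in rows, so rows that do not move let the fingers close. It gives the time, the measured TCP pose, the force, the opening and the grip force at its end, in the units of the state.
- env.sense(): the state, without advancing time (a new reading comes with each control period).
- env.read_camera(name): name is "side" or "top"; returns a dict with "color" (384x512x3 uint8, red, green, blue), "vfov" (degrees; the focal length in pixels is half the picture's height over the tangent of half this angle, whatever the lens; pixels are square), "cx", "cy" (the principal point, pixels), "R" (3x3) and "t" (3): a world point X has camera coordinates R X + t. Camera axes: x right, y down, z forward; pixel columns grow to the right and rows downward; lengths in m; the calibration is good to about 2 mm. A picture is of the moment at which its call begins. There is no depth.
- env.close_job(): hands the job in; it is judged then, once.
The state is a dict: "time": time; "qpos": joint angles; "joint_vel": joint speeds; "tau": joint torques, N m; "tcp_pos": TCP position; "orientation": TCP orientation; "contact_force": force on the tool from outside, world axes, zero at the start; "torque": the same for the moment, N m; "gripper_width": finger opening in m; "grasp_force": force on a finger pad.
Only numpy, scipy, OpenCV 4.12 (cv2) and the standard library are available. Lean on these libraries where they do the work, as an engineer would, in place of code of your own. Each camera call takes 0.05 s, during which the arm holds its last target. There are 200 camera calls.

## Working session

There is one attempt and no reset: what is moved stays moved. The work goes in short steps, Python scripts to look and compute and a tool call to move; the robot and the scene stay as the last step left them, time stands still between calls to the robot, and variables do not carry over. Pictures are saved under pics/ and viewed, at most 10 in all, crops included, and the job is handed in when it is done.

Besides the shell and the picture viewer there is one more tool, called after "Emit:" as a command line: name --argument value ..., lists and objects as JSON in quotes. jog_arm: Moves the arm, as the interface text tells. Its arguments: {"type":"object","properties":{"delta_pos":{"type":"array","items":{"type":"array","items":{"type":"number"}}},"rot":{"type":"array","items":{"type":"array","items":{"type":"number"}}},"jaw":{"type":"number"},"newtons":{"type":"number"}},"required":["delta_pos","rot"]}

```bash
mkdir -p pics; python3 - <<'E'
from station import env
import cv2,numpy as np
print(env.sense())
for n in("side","top"):
    c=env.read_camera(n); cv2.imwrite(f"pics/{n}0.png",c["color"][:,:,::-1]); 
    R=np.array(c["R"]);t=np.array(c["t"]);print(n,c["vfov"],c["cx"],c["cy"],R.round(3).tolist(),(-R.T@t).round(3))
E
```

```text
{'time': 0.0, 'qpos': array([ 1.21012366e+00,  2.64735734e-01,  1.60533141e+00, -9.80947604e-06,
        1.27370891e+00, -3.68986300e-02]), 'joint_vel': array([-4.55407969e-05,  3.74096870e-04, -1.09335629e-03,  6.93740322e-04,
        6.23741215e-04,  6.34021671e-05]), 'tau': array([-1.46288671e-04, -5.02097726e+01, -3.56880677e+01,  7.26293027e-02,
        2.90591625e-02, -2.10897906e-04]), 'tcp_pos': array([0.214518  , 0.63930406, 0.25142272]), 'orientation': array([-2.10991802e-04,  1.61179322e-01,  9.86924533e-01, -1.07112668e-03]), 'contact_force': array([0.57435743, 0.56235276, 0.21563533]), 'torque': array([ 0.04603901,  0.00427148, -0.00631273]), 'grasp_force': 0.0, 'gripper_width': 0.08810625024970282}
side 44.59230896591972 254.38139495879403 195.91066210102477 [[0.977, -0.214, -0.01], [-0.162, -0.71, -0.685], [0.14, 0.671, -0.728]] [ 0.413 -1.122  1.424]
top 55.20865997485064 257.2147195522147 190.2287856273237 [[-0.02, -1.0, 0.017], [-0.993, 0.017, -0.118], [0.118, -0.019, -0.993]] [0.529 0.004 1.41 ]
```

View pics/side0.png

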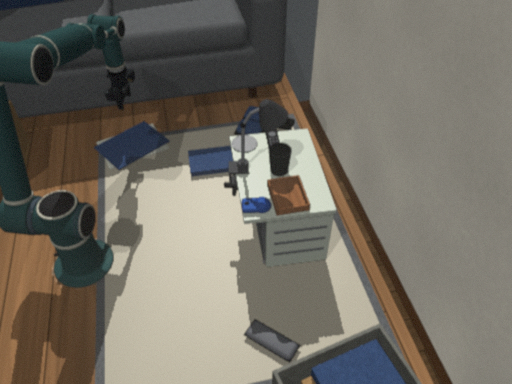

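View pics/top0.png

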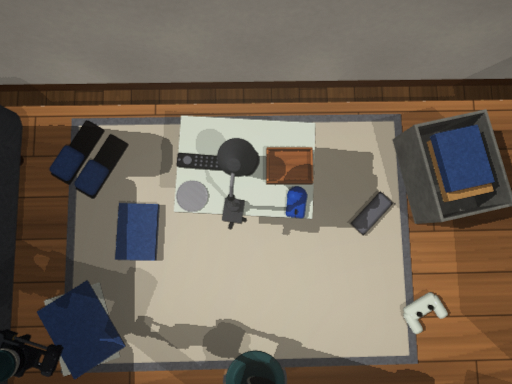

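The cube faces the robot with the clamp on its front edge: near (233,215) in the top view and (240,175) in the side view. I'll enlarge both.

```bash
cat >h.py <<'E'
import cv2,numpy as np
from station import env
def cam(n):
    c=env.read_camera(n); c["f"]=192/np.tan(np.radians(c["vfov"])/2);c["R"]=np.array(c["R"]);c["t"]=np.array(c["t"]);return c
def atz(c,u,v,z):
    d=c["R"].T@np.array([(u-c["cx"])/c["f"],(v-c["cy"])/c["f"],1]);o=-c["R"].T@c["t"];return o+d*(z-o[2])/d[2]
def proj(c,X):
    p=c["R"]@np.array(X)+c["t"];return c["f"]*p[:2]/p[2]+[c["cx"],c["cy"]]
def crop(c,x,y,w,h,s,name):
    cv2.imwrite(name,cv2.resize(c["color"][y:y+h,x:x+w,::-1],None,fx=s,fy=s,interpolation=cv2.INTER_CUBIC))
E
python3 - <<'E'
from h import *
c=cam("top");crop(c,170,110,150,120,5,"pics/t1.png")
c=cam("side");crop(c,215,120,75,75,8,"pics/s1.png")
E
```

```text
(no output)
```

View pics/t1.png

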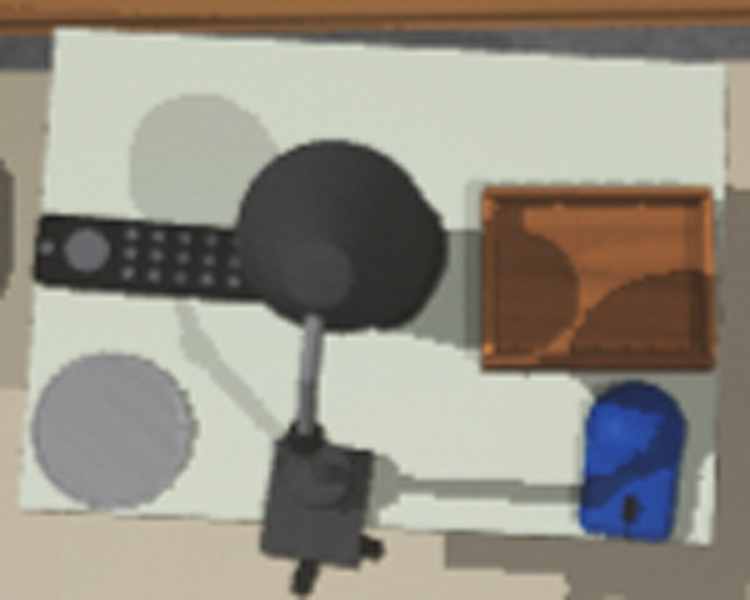

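View pics/s1.png

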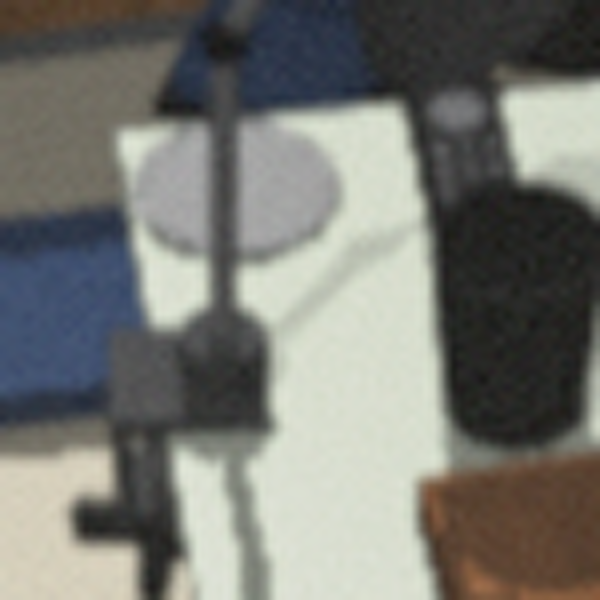

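```bash
cat >>h.py <<'E'
T=lambda x,y:((x+.5)/5-.5+170,(y+.5)/5-.5+110)
S=lambda x,y:((x+.5)/8-.5+215,(y+.5)/8-.5+120)
def tri(a,pa,b,pb):
    A=[];B=[]
    for c,p in((a,pa),(b,pb)):
        n=np.array([(p[0]-c["cx"])/c["f"],(p[1]-c["cy"])/c["f"]])
        for i in range(2):
            r=c["R"][i]-n[i]*c["R"][2];A.append(r);B.append(n[i]*c["t"][2]-c["t"][i])
    return np.linalg.lstsq(np.array(A),np.array(B),rcond=None)[0]
E
python3 - <<'E'
from h import *
t=cam("top");s=cam("side");np.set_printoptions(precision=4,suppress=True)
P=[atz(t,*T(*p),.3) for p in((22,509),(713,545),(726,65),(54,28))]
print(np.array(P));
for i in range(4):
    d=P[(i+1)%4]-P[i];print(np.linalg.norm(d),np.arctan2(d[1],d[0]))
J=[atz(t,*T(*p),.31) for p in((260,552),(358,568),(373,452),(281,436))]
print(np.array(J))
for i in range(4):
    d=J[(i+1)%4]-J[i];print(np.linalg.norm(d),np.arctan2(d[1],d[0]))
print("lobe -x",tri(t,T(298,592),s,S(80,518)))
print("lobe -y",tri(t,T(380,549),s,S(155,595)))
print("jaw front corner",tri(t,T(358,568),s,S(112,428)))
for z in (.18,.19,.2,.21,.22): print(z,atz(t,*T(298,592),z),atz(t,*T(380,549),z),atz(s,*S(78,518),z))
E
```

```text
[[ 0.6006  0.235   0.3   ]
 [ 0.5711 -0.1817  0.3   ]
 [ 0.8699 -0.201   0.3   ]
 [ 0.8995  0.2173  0.3   ]]
0.41768772913045465 -1.6414913232453727
0.29941702528632486 -0.06448676844010634
0.4193064550789327 1.499954358354662
0.299493072015623 3.0825094008374374
[[0.5716 0.0912 0.31  ]
 [0.561  0.0329 0.31  ]
 [0.6303 0.0229 0.31  ]
 [0.641  0.078  0.31  ]]
0.05926982036872191 -1.7510898493714209
0.07004533757010216 -0.14344183837011865
0.05616969801045152 1.379965749257367
0.07059156677493003 2.9538968176121396
lobe -x [0.5505 0.0744 0.2123]
lobe -y [0.5762 0.0209 0.2104]
jaw front corner [0.5625 0.0329 0.3056]
0.18 [0.5497 0.0764 0.18  ] [0.5772 0.0214 0.18  ] [0.5546 0.1064 0.18  ]
0.19 [0.5495 0.0758 0.19  ] [0.5768 0.0213 0.19  ] [0.5535 0.0965 0.19  ]
0.2 [0.5493 0.0752 0.2   ] [0.5764 0.0211 0.2   ] [0.5523 0.0866 0.2   ]
0.21 [0.5492 0.0747 0.21  ] [0.576 0.021 0.21 ] [0.5512 0.0768 0.21  ]
0.22 [0.549  0.0741 0.22  ] [0.5756 0.0208 0.22  ] [0.5501 0.0669 0.22  ]
```

Cube yaw comes out at about -0.067. The clamp gap is about 16 mm, with roughly 0.1 rad of relative turn. The knob top is near z 0.213 and its axis near (0.587, 0.058). All of this fits the given sizes. Next I'll move round in front of the clamp.

Emit:
jog_arm --delta_pos '[[-0.0257,-0.035,-0.0036],[-0.0257,-0.035,-0.0036],[-0.0257,-0.035,-0.0036],[-0.0257,-0.035,-0.0036],[-0.0257,-0.035,-0.0036],[-0.0257,-0.035,-0.0036],[-0.0257,-0.035,-0.0036]]' --rot '[[0,0,0],[0,0,0],[0,0,0],[0,0,0],[0,0,0],[0,0,0],[0,0,0]]'

```text
time: 1.0
tcp_pos: [0.3075, 0.3488, 0.2782]
orientation: [0.0, 0.161, 0.987, 0.0]
contact_force: [0.7, -0.4, 0.3]
gripper_width: 0.0881
grasp_force: 0.0
```

Emit:
jog_arm --delta_pos '[[-0.0257,-0.035,-0.0036],[-0.0257,-0.035,-0.0036],[-0.0257,-0.035,-0.0036],[-0.0257,-0.035,-0.0036],[-0.0257,-0.035,-0.0036],[-0.0257,-0.035,-0.0036],[-0.0257,-0.035,-0.0036],[0,0,0]]' --rot '[[0,0,0],[0,0,0],[0,0,0],[0,0,0],[0,0,0],[0,0,-7.35],[0,0,-7.35],[0,0,0]]' --jaw 0.5

```text
time: 1.8
tcp_pos: [0.4047, 0.064, 0.3035]
orientation: [0.001, 0.043, 0.999, -0.001]
contact_force: [-0.1, 1.1, -0.2]
gripper_width: 0.0261
grasp_force: 0.0
```

Emit:
jog_arm --delta_pos '[[0,0,0],[0,0,0],[0,0,0],[0,0,0],[0,0,0],[0,0,0],[0,0,0],[0,0,0]]' --rot '[[0,0,-1.1],[0,-8.33,0],[0,-8.33,0],[0,-8.33,0],[0,-8.33,0],[0,-8.33,0],[0,-8.33,0],[0,0,0]]'

```text
time: 2.6
tcp_pos: [0.4008, 0.0697, 0.3004]
orientation: [0.423, 0.026, 0.906, -0.012]
contact_force: [-0.1, -0.2, -0.1]
gripper_width: 0.0218
grasp_force: 0.0
```

```bash
cat >>h.py <<'E'
from scipy.spatial.transform import Rotation as Ro
CY=-.067
def axes():
    s=env.sense();q=s["orientation"];return s,Ro.from_quat([q[1],q[2],q[3],q[0]]).as_matrix()
def rep():
    s,M=axes();np.set_printoptions(precision=4,suppress=True)
    print("t",s["time"],"tcp",s["tcp_pos"],"tip",s["tcp_pos"]+.014*M[:,2],"F",s["contact_force"],"\nq",s["qpos"],"w",s["gripper_width"]);print(M)
    return s,M
E
python3 -c "
from h import *
s,M=rep()"
```

```text
t 2.6 tcp [0.4008 0.0697 0.3004] tip [0.4115 0.069  0.2914] F [-0.1307 -0.2245 -0.1272] 
q [ 0.3633 -0.867   2.5649 -0.5188  0.6836 -0.8734] w 0.0217622639874159
[[-0.6412  0.0581  0.7651]
 [ 0.0377  0.9983 -0.0442]
 [-0.7664  0.0005 -0.6424]]
```

Emit:
jog_arm --delta_pos '[[-0.0175,0.0006,0.0242],[-0.0175,0.0006,0.0242],[-0.0175,0.0006,0.0242],[-0.0175,0.0006,0.0242],[0,0,0]]' --rot '[[0,0,0],[0,0,0],[0,0,0],[0,0,0],[0,0,0]]'

```text
time: 3.1
tcp_pos: [0.5248, 0.0629, 0.2933]
orientation: [0.42, 0.029, 0.907, -0.014]
contact_force: [-0.3, 0.0, -1.1]
gripper_width: 0.0219
grasp_force: 0.0
```

Emit:
jog_arm --delta_pos '[[-0.0016,0,0.0019],[-0.0016,0,0.0019],[-0.0016,0,0.0019],[-0.0016,0,0.0019],[-0.0016,0,0.0019],[-0.0016,0,0.0019],[-0.0016,0,0.0019],[-0.0016,0,0.0019]]' --rot '[[0,0,0],[0,0,0],[0,0,0],[0,0,0],[0,0,0],[0,0,0],[0,0,0],[0,0,0]]'

```text
time: 3.9
tcp_pos: [0.5422, 0.0614, 0.2942]
orientation: [0.422, 0.029, 0.906, -0.013]
contact_force: [-0.0, 0.2, -0.9]
gripper_width: 0.0218
grasp_force: 0.0
```

```bash
python3 -c "
from h import *
s,M=rep()"
```

```text
t 3.9 tcp [0.5422 0.0614 0.2942] tip [0.5529 0.0607 0.2852] F [-0.0125  0.1806 -0.8772] 
q [ 0.1758 -0.4547  2.3989 -0.507   0.3836 -0.9394] w 0.021840575526186647
[[-0.6416  0.0637  0.7644]
 [ 0.041   0.998  -0.0488]
 [-0.7659  0.     -0.6429]]
```

Emit:
jog_arm --delta_pos '[[-0.0013,0,0.0015],[-0.0013,0,0.0015],[-0.0013,0,0.0015],[-0.0013,0,0.0015],[-0.0013,0,0.0015]]' --rot '[[0,0,0],[0,0,0],[0,0,0],[0,0,0],[0,0,0]]'

```text
time: 4.4
tcp_pos: [0.5518, 0.0605, 0.2939]
orientation: [0.422, 0.029, 0.906, -0.014]
contact_force: [-4.0, -1.0, 1.6]
gripper_width: 0.0223
grasp_force: 1.9
```

Emit:
jog_arm --delta_pos '[[-0.0013,0,0.0015],[-0.0013,0,0.0015],[-0.0013,0,0.0015],[-0.0013,0,0.0015]]' --rot '[[0,0,0],[0,0,0],[0,0,0],[0,0,0]]'

```text
time: 4.8
tcp_pos: [0.5599, 0.0602, 0.294]
orientation: [0.422, 0.029, 0.906, -0.014]
contact_force: [-3.7, -1.0, 0.6]
gripper_width: 0.0217
grasp_force: 1.7
```

Emit:
jog_arm --delta_pos '[[-0.001,0,0.0011],[-0.001,0,0.0011]]' --rot '[[0,0,0],[0,0,0]]'

```text
time: 5.0
tcp_pos: [0.5628, 0.0601, 0.2941]
orientation: [0.422, 0.029, 0.906, -0.013]
contact_force: [-3.1, 0.1, -0.0]
gripper_width: 0.022
grasp_force: 1.6
```

Emit:
jog_arm --delta_pos '[[-0.001,0,0.0011],[-0.0006,0,0.0008]]' --rot '[[0,0,0],[0,0,0]]'

```text
time: 5.2
tcp_pos: [0.5653, 0.06, 0.2942]
orientation: [0.422, 0.029, 0.906, -0.013]
contact_force: [-2.2, -0.4, -0.9]
gripper_width: 0.022
grasp_force: 1.6
```

Emit:
jog_arm --delta_pos '[[-0.0006,0,0.0008],[-0.0006,0,0.0008]]' --rot '[[0,0,0],[0,0,0]]'

```text
time: 5.4
tcp_pos: [0.5671, 0.0598, 0.294]
orientation: [0.422, 0.029, 0.906, -0.014]
contact_force: [-8.7, 1.9, 0.7]
gripper_width: 0.022
grasp_force: 4.4
```

Emit:
jog_arm --delta_pos '[[-0.0006,0,0.0008],[0,0,0]]' --rot '[[0,0,0],[0,0,0]]'

```text
time: 5.6
tcp_pos: [0.5675, 0.0598, 0.2939]
orientation: [0.422, 0.029, 0.906, -0.013]
contact_force: [-14.9, 2.1, 3.9]
gripper_width: 0.0222
grasp_force: 7.7
```

Emit:
jog_arm --delta_pos '[[0.005,0,-0.006],[0.0128,0,-0.0153],[0.0128,0,-0.0153],[0.0128,0,-0.0153],[0,0,0]]' --rot '[[0,0,0],[0,0,0],[0,0,0],[0,0,0],[0,0,0]]' --jaw -1

```text
time: 6.1
tcp_pos: [0.5, 0.0644, 0.2952]
orientation: [0.423, 0.029, 0.905, -0.013]
contact_force: [0.2, -0.5, -0.2]
gripper_width: 0.0598
grasp_force: 0.0
```

```bash
python3 - <<'E'
from h import *
rep()
t=cam("top");s=cam("side")
a=cv2.resize(t["color"][180:240,215:265,::-1],None,fx=9,fy=9,interpolation=cv2.INTER_CUBIC)
b=cv2.resize(s["color"][155:205,220:255,::-1],None,fx=10,fy=10,interpolation=cv2.INTER_CUBIC)
o=np.zeros((540,800,3),np.uint8);o[:,:450]=a;o[:500,450:]=b;cv2.imwrite("pics/c2.png",o)
E
```

```text
t 6.1 tcp [0.5    0.0644 0.2952] tip [0.5107 0.0638 0.2862] F [ 0.1714 -0.5162 -0.1506] 
q [ 0.2145 -0.5691  2.4585 -0.5064  0.4467 -0.926 ] w 0.05983609042892317
[[-0.6399  0.0626  0.7659]
 [ 0.0407  0.998  -0.0476]
 [-0.7673  0.0007 -0.6412]]
```

View pics/c2.png

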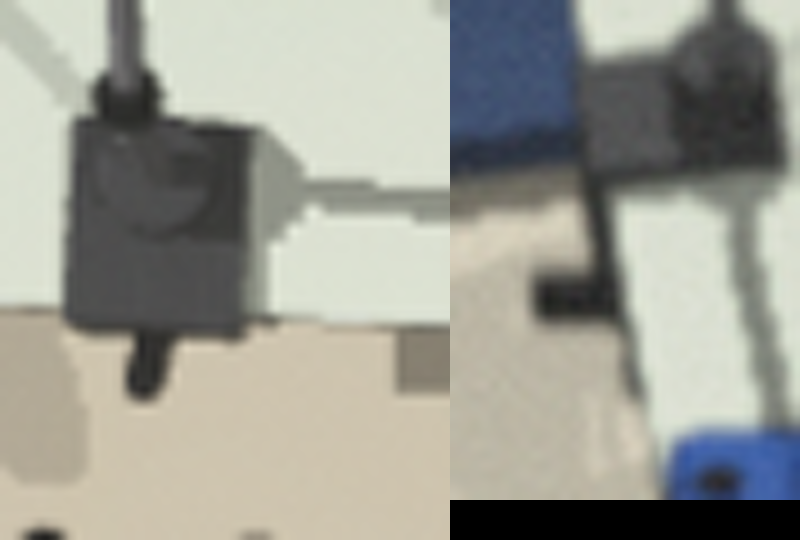

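The clamp now sits flush and aligned. In the top crop the jaw front corners are at (65,325) and (243,338), and the front lobe tip is at (143,400).

```bash
python3 - <<'E'
from h import *
np.set_printoptions(precision=4,suppress=True)
t=cam("top");s=cam("side")
A=lambda x,y:((x+.5)/9-.5+215,(y+.5)/9-.5+180)
B=lambda x,y:((x-450+.5)/10-.5+220,(y+.5)/10-.5+155)
J=[atz(t,*A(*p),.31) for p in((65,325),(243,338),(256,128),(75,117))];print(np.array(J))
m=(J[0]+J[1])/2;d=J[1]-J[0];print("mid",m,"yaw",np.arctan2(d[1],d[0])+np.pi/2)
ax=m[:2]+.021*np.array([np.cos(CY),np.sin(CY)]);print("axis",ax)
L=tri(t,A(143,400),s,B(534,297));print("lobe",L,[atz(t,*A(143,400),z) for z in(.2,.21)])
d=L[:2]-ax;print(np.hypot(*d),np.degrees(np.arctan2(d[1],d[0])))
E
```

```text
[[0.5845 0.0906 0.31  ]
 [0.5791 0.0316 0.31  ]
 [0.6492 0.0262 0.31  ]
 [0.654  0.0867 0.31  ]]
mid [0.5818 0.0611 0.31  ] yaw -0.09157873093864399
axis [0.6028 0.0597]
lobe [0.5628 0.0702 0.2141] [array([0.5623, 0.071 , 0.2   ]), array([0.562 , 0.0705, 0.21  ])]
0.041340100397407806 165.27311454974517
```

Emit:
jog_arm --delta_pos '[[0.0185,-0.0075,0.0226],[0.0185,-0.0075,0.0226],[0.0185,-0.0075,0.0226],[0,0,0],[0,0,0]]' --rot '[[0,0,0],[0,0,0],[0,0,0],[0,0,0],[0,0,0]]' --jaw -1

```text
time: 6.8
tcp_pos: [0.5159, 0.0403, 0.2079]
orientation: [0.421, 0.029, 0.906, -0.014]
contact_force: [-0.5, -1.0, 0.6]
gripper_width: 0.0883
grasp_force: 0.0
```

```bash
cat >>h.py <<'E'
AX=np.array([.603,.0597]);f=-np.array([np.cos(CY),np.sin(CY)]);l=np.array([-np.sin(CY),np.cos(CY)])
def go(F,Lf,z,n=1):
    """tip forward F, +y finger inner face lateral Lf (mm), tcp z -> tool delta per row"""
    s,M=rep();w=s["gripper_width"]/2
    P=np.r_[AX+f*(F*1e-3+.0107)+l*(Lf*1e-3-w),z];d=P-s["tcp_pos"]
    print("world",d,"tool",M.T@d,"per row",M.T@d/n)
E
python3 -c "
from h import *
go(28,20,.209,3)"
```

```text
t 6.8 tcp [0.5159 0.0403 0.2079] tip [0.5265 0.0396 0.1989] F [-0.4845 -1.0454  0.6053] 
q [ 0.1168 -0.4172  2.5476 -0.7545  0.203  -0.7094] w 0.0882889620005161
[[-0.6431  0.0643  0.7631]
 [ 0.0411  0.9979 -0.0495]
 [-0.7647 -0.0004 -0.6444]]
world [ 0.0469 -0.0021  0.0011] tool [-0.0311  0.001   0.0352] per row [-0.0104  0.0003  0.0117]
```

Joint 5 is near its lower end, so I'll use a steeper tool for a better wrist posture.

Emit:
jog_arm --delta_pos '[[0,0,0],[0,0,0],[0,0,0]]' --rot '[[0,6,0],[0,6,0],[0,0,0]]'

```text
time: 7.1
tcp_pos: [0.5207, 0.0376, 0.2151]
orientation: [0.355, 0.034, 0.934, -0.015]
contact_force: [1.0, -0.3, 0.5]
gripper_width: 0.0882
grasp_force: 0.0
```

```bash
sed -i 's/F\*1e-3+.0107/F*1e-3+.0087/' h.py; python3 -c "
from h import *
go(28,20,.210,3)"
```

```text
t 7.1 tcp [0.5207 0.0376 0.2151] tip [0.53   0.0369 0.2046] F [ 1.0381 -0.3445  0.49  ] 
q [ 0.0964 -0.3803  2.4418 -0.3168  0.3792 -1.1492] w 0.08820828076849378
[[-0.7462  0.0742  0.6616]
 [ 0.0532  0.9972 -0.0518]
 [-0.6636 -0.0035 -0.748 ]]
world [ 0.0441  0.0005 -0.0051] tool [-0.0295  0.0038  0.0329] per row [-0.0098  0.0013  0.011 ]
```

Emit:
jog_arm --delta_pos '[[-0.0098,0.0013,0.011],[-0.0098,0.0013,0.011],[-0.0098,0.0013,0.011],[0,0,0]]' --rot '[[0,0,0],[0,0,0],[0,0,0],[0,0,0]]'

```text
time: 7.5
tcp_pos: [0.5622, 0.0374, 0.2048]
orientation: [0.353, 0.033, 0.935, -0.017]
contact_force: [-0.1, -0.1, -0.5]
gripper_width: 0.0882
grasp_force: 0.0
```

```bash
python3 - <<'E'
from h import *
go(28,20,.210,3)
t=cam("top");s=cam("side")
a=cv2.resize(t["color"][180:240,215:265,::-1],None,fx=9,fy=9,interpolation=cv2.INTER_CUBIC)
b=cv2.resize(s["color"][155:205,220:255,::-1],None,fx=10,fy=10,interpolation=cv2.INTER_CUBIC)
o=np.zeros((540,800,3),np.uint8);o[:,:450]=a;o[:500,450:]=b;cv2.imwrite("pics/c3.png",o)
E
```

```text
t 7.5 tcp [0.5622 0.0374 0.2048] tip [0.5714 0.0366 0.1943] F [-0.0695 -0.1258 -0.5194] 
q [ 0.0865 -0.2592  2.3795 -0.3541  0.3258 -1.1181] w 0.08815469398034417
[[-0.7492  0.0736  0.6583]
 [ 0.0502  0.9973 -0.0543]
 [-0.6605 -0.0076 -0.7508]]
world [0.0026 0.0007 0.0052] tool [-0.0053  0.0009 -0.0023] per row [-0.0018  0.0003 -0.0008]
```

View pics/c3.png

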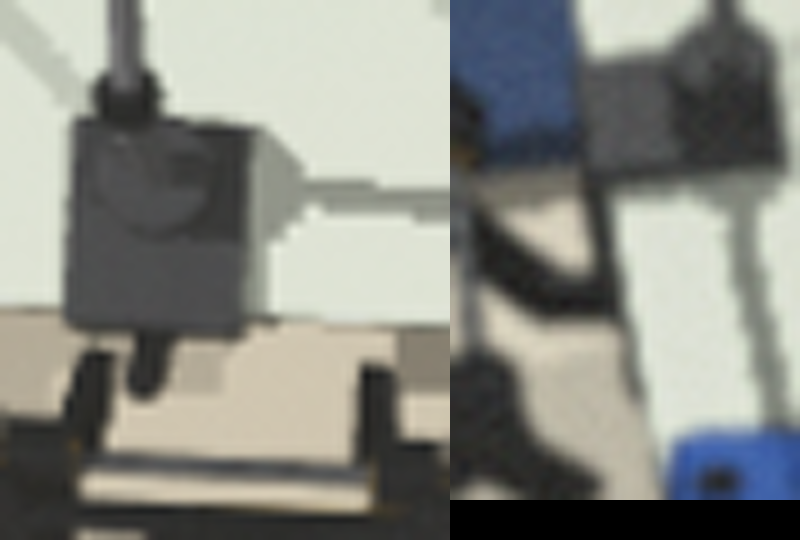

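The +y finger sits about 6 mm outside the front lobe, as planned. Starting the first stroke.

Emit:
jog_arm --delta_pos '[[0,-0.004,0],[0,-0.004,0],[0,-0.004,0],[0,-0.004,0]]' --rot '[[0,0,0],[0,0,0],[0,0,0],[0,0,0]]'

```text
time: 8.0
tcp_pos: [0.5588, 0.0207, 0.2032]
orientation: [0.351, 0.033, 0.936, -0.017]
contact_force: [-1.6, 1.3, -0.3]
gripper_width: 0.0879
grasp_force: 0.9
```

Emit:
jog_arm --delta_pos '[[0,-0.004,0],[0,-0.004,0]]' --rot '[[0,0,0],[0,0,0]]'

```text
time: 8.2
tcp_pos: [0.5585, 0.0127, 0.2034]
orientation: [0.351, 0.034, 0.936, -0.017]
contact_force: [-0.3, 1.3, 0.5]
gripper_width: 0.088
grasp_force: 0.7
```

Emit:
jog_arm --delta_pos '[[0,-0.004,0],[0,-0.003,0]]' --rot '[[0,0,0],[0,0,0]]'

```text
time: 8.4
tcp_pos: [0.5581, 0.0056, 0.2035]
orientation: [0.351, 0.034, 0.936, -0.017]
contact_force: [-0.3, 2.9, -0.6]
gripper_width: 0.0881
grasp_force: 0.7
```

```bash
cat >>h.py <<'E'
def lat():
    s,M=rep();p=s["tcp_pos"];d=p[:2]-AX
    print("tip fwd %.1f  inner lat %.1f mm"%((d@f)*1e3-1e3*.014*abs(M[:2,2]@f),(d@l+s["gripper_width"]/2)*1e3),"F fwd,lat",s["contact_force"][:2]@f,s["contact_force"][:2]@l)
E
python3 -c "
from h import *
lat()"
```

```text
t 8.4 tcp [0.5581 0.0056 0.2035] tip [0.5672 0.0048 0.193 ] F [-0.265   2.9451 -0.5982] 
q [-0.0042 -0.275   2.392  -0.17    0.3124 -1.3607] w 0.08807447524773063
[[-0.7515  0.0746  0.6555]
 [ 0.0513  0.9972 -0.0547]
 [-0.6578 -0.0075 -0.7532]]
tip fwd 32.0  inner lat -12.9 mm F fwd,lat 0.46158677389677605 2.9207695654920527
```

Grip-pad reading 0.7 (×2 ≈ 1.4 N) matches the free-running torque, so the pad hasn't bitten yet. Turned about 0.92 rad. Returning for the next lobe.

Emit:
jog_arm --delta_pos '[[0.006,0.001,-0.0053],[0.006,0.001,-0.0053],[0,0.018,0],[0,0.018,0],[0,0.018,0],[0,0,0]]' --rot '[[0,0,0],[0,0,0],[0,0,0],[0,0,0],[0,0,0],[0,0,0]]'

```text
time: 9.0
tcp_pos: [0.5459, 0.0648, 0.2032]
orientation: [0.351, 0.032, 0.936, -0.016]
contact_force: [-0.3, -0.5, 0.1]
gripper_width: 0.0882
grasp_force: 0.0
```

```bash
python3 -c "
from h import *
lat();go(27,41,.208,2)"
```

```text
t 9.0 tcp [0.5459 0.0648 0.2032] tip [0.5551 0.0641 0.1926] F [-0.3243 -0.5455  0.0642] 
q [ 0.1693 -0.2818  2.3976 -0.4778  0.361  -0.9423] w 0.08819924440561328
[[-0.7517  0.0709  0.6557]
 [ 0.0481  0.9974 -0.0527]
 [-0.6578 -0.0081 -0.7532]]
tip fwd 48.1  inner lat 45.4 mm F fwd,lat 0.28702402629846396 -0.5660254377721317
t 9.0 tcp [0.5459 0.0648 0.2032] tip [0.5551 0.0641 0.1926] F [-0.3243 -0.5455  0.0642] 
q [ 0.1693 -0.2818  2.3976 -0.4778  0.361  -0.9423] w 0.08819924440561328
[[-0.7517  0.0709  0.6557]
 [ 0.0481  0.9974 -0.0527]
 [-0.6578 -0.0081 -0.7532]]
world [ 0.0212 -0.0058  0.0048] tool [-0.0194 -0.0043  0.0106] per row [-0.0097 -0.0022  0.0053]
```

Emit:
jog_arm --delta_pos '[[-0.009,-0.001,0.0062],[-0.009,-0.001,0.0062],[0,-0.005,0],[0,-0.005,0]]' --rot '[[0,0,0],[0,0,0],[0,0,0],[0,0,0]]'

```text
time: 9.4
tcp_pos: [0.5685, 0.049, 0.2061]
orientation: [0.351, 0.034, 0.936, -0.016]
contact_force: [-2.0, 8.0, -0.5]
gripper_width: 0.0881
grasp_force: 3.9
```

Emit:
jog_arm --delta_pos '[[0,-0.005,0],[0,-0.005,0],[0,-0.005,0]]' --rot '[[0,0,0],[0,0,0],[0,0,0]]'

```text
time: 9.7
tcp_pos: [0.5637, 0.0346, 0.2019]
orientation: [0.347, 0.033, 0.937, -0.017]
contact_force: [-7.8, 11.0, -4.2]
gripper_width: 0.088
grasp_force: 6.1
```

Emit:
jog_arm --delta_pos '[[0,-0.005,0],[0,-0.005,0],[0,-0.005,0]]' --rot '[[0,0,0],[0,0,0],[0,0,0]]'

```text
time: 10.0
tcp_pos: [0.562, 0.0188, 0.2011]
orientation: [0.346, 0.033, 0.937, -0.017]
contact_force: [-0.3, 0.2, -0.2]
gripper_width: 0.0884
grasp_force: 0.0
```

```bash
python3 -c "
from h import *
lat()"
```

```text
t 10.0 tcp [0.562  0.0188 0.2011] tip [0.571  0.018  0.1904] F [-0.349   0.1579 -0.1768] 
q [ 0.0341 -0.2562  2.3792 -0.2466  0.323  -1.2599] w 0.08841898187187275
[[-0.7579  0.0744  0.6481]
 [ 0.0505  0.9972 -0.0554]
 [-0.6504 -0.0093 -0.7595]]
tip fwd 29.1  inner lat 0.6 mm F fwd,lat 0.3588219715695439 0.1341969591563302
```

```bash
python3 - <<'E'
from h import *
t=cam("top");s=cam("side")
a=cv2.resize(t["color"][180:240,215:265,::-1],None,fx=9,fy=9,interpolation=cv2.INTER_CUBIC)
b=cv2.resize(s["color"][155:205,220:255,::-1],None,fx=10,fy=10,interpolation=cv2.INTER_CUBIC)
o=np.zeros((540,800,3),np.uint8);o[:,:450]=a;o[:500,450:]=b;cv2.imwrite("pics/c4.png",o)
E
```

```text
(no output)
```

View pics/c4.png

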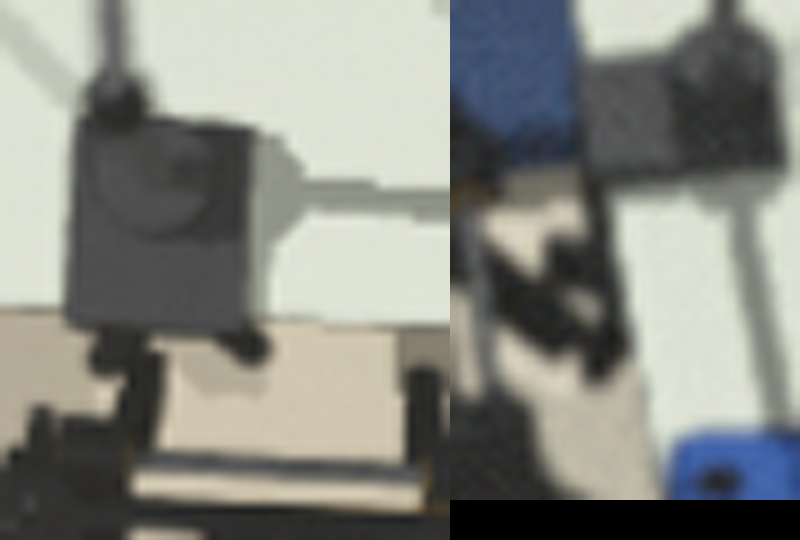

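The finger cammed over the tip of the +45° lobe because it wasn't deep enough. The clamp is still flush. I'll measure the lobe angles, back out and enter deeper.

```bash
python3 - <<'E'
from h import *
t=cam("top");A=lambda x,y:((x+.5)/9-.5+215,(y+.5)/9-.5+180)
for p in((102,375),(262,362)):
    X=atz(t,*A(*p),.213)[:2]-AX;print(X@f,X@l,np.hypot(*X),np.degrees(np.arctan2(X@l,X@f)))
for p in((66,325),(242,337)):
    X=atz(t,*A(*p),.31)[:2]-AX;print(X@f,X@l)
E
```

```text
0.03341432871453588 0.023100643962604882 0.04062212592824371 34.657635005035786
0.025968474584873103 -0.034281925663028553 0.043007116846292034 -52.85616053727037
0.020474119906783723 0.029226574933296376
0.021630960550526268 -0.029321028072414802
```

Emit:
jog_arm --delta_pos '[[0.0076,0,-0.0065],[0.0076,0,-0.0065],[0,0.0155,0],[0,0.0155,0],[0,0.0155,0],[0,0,0]]' --rot '[[0,0,0],[0,0,0],[0,0,0],[0,0,0],[0,0,0],[0,0,0]]'

```text
time: 10.75
tcp_pos: [0.5488, 0.0692, 0.2068]
orientation: [0.352, 0.032, 0.935, -0.016]
contact_force: [0.7, 0.5, -0.0]
gripper_width: 0.0878
grasp_force: 0.0
```

```bash
python3 -c "
from h import *
lat();go(19,45,.203,3)"
```

```text
t 10.75 tcp [0.5488 0.0692 0.2068] tip [0.558  0.0684 0.1963] F [ 0.6754  0.5355 -0.0086] 
q [ 0.1802 -0.2785  2.3887 -0.4899  0.368  -0.9228] w 0.0878429770346612
[[-0.7501  0.0713  0.6575]
 [ 0.049   0.9974 -0.0523]
 [-0.6595 -0.007  -0.7516]]
tip fwd 45.5  inner lat 49.7 mm F fwd,lat -0.6380253097796585 0.579469060499349
t 10.75 tcp [0.5488 0.0692 0.2068] tip [0.558  0.0684 0.1963] F [ 0.6754  0.5355 -0.0086] 
q [ 0.1802 -0.2785  2.3887 -0.4899  0.368  -0.9228] w 0.0878429770346612
[[-0.7501  0.0713  0.6575]
 [ 0.049   0.9974 -0.0523]
 [-0.6595 -0.007  -0.7516]]
world [ 0.0266 -0.0065 -0.0038] tool [-0.0178 -0.0046  0.0207] per row [-0.0059 -0.0015  0.0069]
```

Emit:
jog_arm --delta_pos '[[-0.0057,-0.0035,0.0066],[-0.0057,-0.0035,0.0066],[-0.0057,-0.0035,0.0066],[0,0,0]]' --rot '[[0,0,0],[0,0,0],[0,0,0],[0,0,0]]'

```text
time: 11.15
tcp_pos: [0.5746, 0.0537, 0.2017]
orientation: [0.351, 0.034, 0.936, -0.017]
contact_force: [-0.0, -0.2, 0.1]
gripper_width: 0.0879
grasp_force: 0.0
```

Emit:
jog_arm --delta_pos '[[0,-0.004,0],[0,-0.004,0],[0,-0.003,0]]' --rot '[[0,0,0],[0,0,0],[0,0,0]]'

```text
time: 11.45
tcp_pos: [0.5721, 0.0439, 0.2011]
orientation: [0.35, 0.033, 0.936, -0.017]
contact_force: [-0.8, 4.8, -1.8]
gripper_width: 0.0882
grasp_force: 2.6
```

```bash
python3 -c "
from h import *
lat()"
```

```text
t 11.45 tcp [0.5721 0.0439 0.2011] tip [0.5812 0.0431 0.1905] F [-0.7835  4.754  -1.7838] 
q [ 0.1017 -0.2265  2.3607 -0.3902  0.3223 -1.0705] w 0.08823934011340809
[[-0.7525  0.0741  0.6544]
 [ 0.0509  0.9972 -0.0543]
 [-0.6566 -0.0076 -0.7542]]
tip fwd 20.6  inner lat 26.3 mm F fwd,lat 1.100033598481776 4.69084798224738
```

Emit:
jog_arm --delta_pos '[[0,-0.003,0],[0,-0.003,0]]' --rot '[[0,0,0],[0,0,0]]'

```text
time: 11.65
tcp_pos: [0.5706, 0.039, 0.2001]
orientation: [0.349, 0.033, 0.936, -0.016]
contact_force: [-7.0, 11.8, 0.1]
gripper_width: 0.0881
grasp_force: 5.5
```

Emit:
jog_arm --delta_pos '[[0,-0.003,0],[0,-0.003,0]]' --rot '[[0,0,0],[0,0,0]]'

```text
time: 11.85
tcp_pos: [0.5709, 0.0325, 0.2011]
orientation: [0.35, 0.033, 0.936, -0.016]
contact_force: [-0.4, 2.7, -1.4]
gripper_width: 0.0884
grasp_force: 1.1
```

```bash
python3 -c "
from h import *
lat()"
```

```text
t 11.85 tcp [0.5709 0.0325 0.2011] tip [0.58   0.0318 0.1905] F [-0.4154  2.6947 -1.3856] 
q [ 0.0701 -0.2335  2.3659 -0.3275  0.3144 -1.155 ] w 0.08840987530600848
[[-0.7527  0.073   0.6543]
 [ 0.05    0.9973 -0.0538]
 [-0.6565 -0.0077 -0.7543]]
tip fwd 21.1  inner lat 14.9 mm F fwd,lat 0.5948664651380587 2.6608485177534638
```

Contact seems to be on the finger's slanted front edge, so the knob must sit higher than I assumed. I'll back off slightly, raise about 9 mm and push again.

Emit:
jog_arm --delta_pos '[[0,0.005,0],[-0.003,0,-0.0034],[-0.003,0,-0.0034],[0,0,0]]' --rot '[[0,0,0],[0,0,0],[0,0,0],[0,0,0]]'

```text
time: 12.25
tcp_pos: [0.573, 0.0371, 0.2126]
orientation: [0.352, 0.033, 0.935, -0.016]
contact_force: [-0.4, 0.5, -0.3]
gripper_width: 0.0882
grasp_force: 0.0
```

Emit:
jog_arm --delta_pos '[[0,-0.003,0],[0,-0.003,0]]' --rot '[[0,0,0],[0,0,0]]'

```text
time: 12.45
tcp_pos: [0.5718, 0.0312, 0.2111]
orientation: [0.351, 0.033, 0.936, -0.016]
contact_force: [-1.8, 2.9, 0.4]
gripper_width: 0.088
grasp_force: 0.9
```

```bash
python3 - <<'E'
from h import *
lat()
t=cam("top");s=cam("side")
a=cv2.resize(t["color"][180:240,215:265,::-1],None,fx=9,fy=9,interpolation=cv2.INTER_CUBIC)
b=cv2.resize(s["color"][155:205,220:255,::-1],None,fx=10,fy=10,interpolation=cv2.INTER_CUBIC)
o=np.zeros((540,800,3),np.uint8);o[:,:450]=a;o[:500,450:]=b;cv2.imwrite("pics/c5.png",o)
E
```

```text
t 12.45 tcp [0.5718 0.0312 0.2111] tip [0.581  0.0304 0.2006] F [-1.8126  2.9388  0.4141] 
q [ 0.0666 -0.2468  2.3557 -0.3019  0.3344 -1.1833] w 0.08804525069043519
[[-0.7516  0.0738  0.6555]
 [ 0.0508  0.9972 -0.0541]
 [-0.6577 -0.0074 -0.7532]]
tip fwd 20.0  inner lat 13.5 mm F fwd,lat 2.0053030884859524 2.8108350001503695
```

View pics/c5.png

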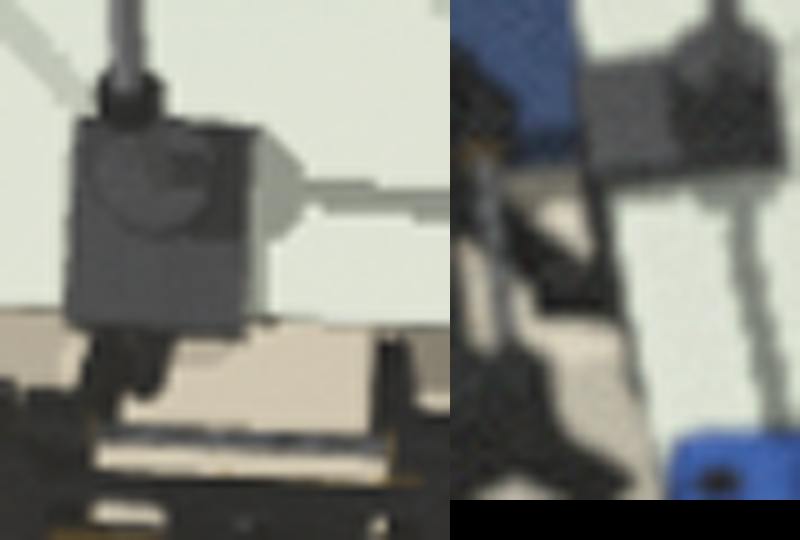

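Emit:
jog_arm --delta_pos '[[0.0015,-0.004,-0.0013],[0.0015,-0.004,-0.0013]]' --rot '[[0,0,0],[0,0,0]]'

```text
time: 12.75
tcp_pos: [0.5673, 0.0235, 0.2111]
orientation: [0.351, 0.033, 0.936, -0.016]
contact_force: [2.0, 3.1, -0.7]
gripper_width: 0.0881
grasp_force: 1.6
```

Emit:
jog_arm --delta_pos '[[0.0011,-0.004,-0.001],[0.0011,-0.004,-0.001]]' --rot '[[0,0,0],[0,0,0]]'

```text
time: 12.95
tcp_pos: [0.5634, 0.0158, 0.2109]
orientation: [0.351, 0.033, 0.936, -0.016]
contact_force: [2.6, 4.8, -2.0]
gripper_width: 0.0882
grasp_force: 2.4
```

Emit:
jog_arm --delta_pos '[[0.0011,-0.004,-0.001],[0.0011,-0.004,-0.001]]' --rot '[[0,0,0],[0,0,0]]'

```text
time: 13.15
tcp_pos: [0.5593, 0.0081, 0.2103]
orientation: [0.35, 0.033, 0.936, -0.016]
contact_force: [1.1, 6.2, -1.9]
gripper_width: 0.0881
grasp_force: 2.6
```

```bash
python3 -c "
from h import *
lat()"
```

```text
t 13.15 tcp [0.5593 0.0081 0.2103] tip [0.5684 0.0074 0.1998] F [ 1.1262  6.204  -1.8817] 
q [ 0.0024 -0.281   2.3813 -0.1709  0.3318 -1.3564] w 0.08811468101908973
[[-0.7529  0.0736  0.654 ]
 [ 0.0508  0.9973 -0.0539]
 [-0.6562 -0.0073 -0.7546]]
tip fwd 31.0  inner lat -10.3 mm F fwd,lat -0.7083308228956511 6.265521134650097
```

The screw has bitten and torque is now about 0.15 N·m. Going round for the final stroke.

Emit:
jog_arm --delta_pos '[[0.006,0.001,-0.0053],[0.006,0.001,-0.0053],[0,0.0185,0],[0,0.0185,0],[0,0.0185,0],[0,0,0]]' --rot '[[0,0,0],[0,0,0],[0,0,0],[0,0,0],[0,0,0],[0,0,0]]'

```text
time: 13.75
tcp_pos: [0.548, 0.068, 0.2111]
orientation: [0.351, 0.032, 0.936, -0.016]
contact_force: [0.3, -0.2, 0.4]
gripper_width: 0.0881
grasp_force: 0.0
```

```bash
python3 - <<'E'
from h import *
lat();go(17,44,.2145,4)
t=cam("top")
a=cv2.resize(t["color"][185:235,215:265,::-1],None,fx=10,fy=10,interpolation=cv2.INTER_CUBIC)
cv2.imwrite("pics/c6.png",a)
E
```

```text
t 13.75 tcp [0.548  0.068  0.2111] tip [0.5572 0.0672 0.2005] F [ 0.3472 -0.2481  0.3617] 
q [ 0.1777 -0.2865  2.3845 -0.4701  0.3804 -0.946 ] w 0.08813997364040824
[[-0.7517  0.0712  0.6556]
 [ 0.0482  0.9974 -0.0531]
 [-0.6577 -0.0084 -0.7532]]
tip fwd 46.2  inner lat 48.6 mm F fwd,lat -0.36306499368156353 -0.2242980183862802
t 13.75 tcp [0.548  0.068  0.2111] tip [0.5572 0.0672 0.2005] F [ 0.3472 -0.2481  0.3617] 
q [ 0.1777 -0.2865  2.3845 -0.4701  0.3804 -0.946 ] w 0.08813997364040824
[[-0.7517  0.0712  0.6556]
 [ 0.0482  0.9974 -0.0531]
 [-0.6577 -0.0084 -0.7532]]
world [ 0.0293 -0.0066  0.0034] tool [-0.0246 -0.0045  0.017 ] per row [-0.0062 -0.0011  0.0043]
```

View pics/c6.png

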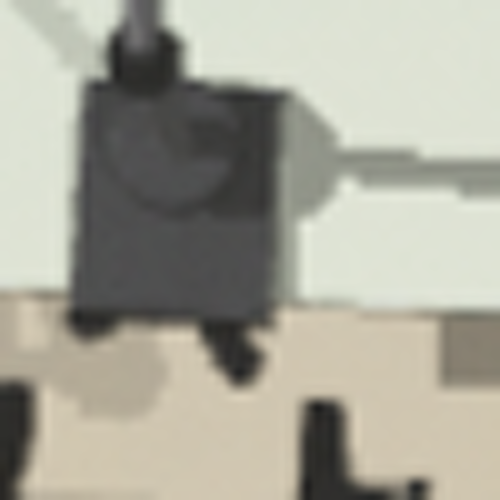

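The lobes sit at about -35° and +55°, as estimated, and the clamp is still flush. Entering deep.

Emit:
jog_arm --delta_pos '[[-0.0062,-0.0011,0.0043],[-0.0062,-0.0011,0.0043],[-0.0062,-0.0011,0.0043],[-0.0062,-0.0011,0.0043],[0,0,0]]' --rot '[[0,0,0],[0,0,0],[0,0,0],[0,0,0],[0,0,0]]'

```text
time: 14.3
tcp_pos: [0.5793, 0.0592, 0.2147]
orientation: [0.351, 0.034, 0.936, -0.017]
contact_force: [0.5, 0.8, -0.3]
gripper_width: 0.088
grasp_force: 0.0
```

Emit:
jog_arm --delta_pos '[[0,-0.003,0],[0,-0.003,0]]' --rot '[[0,0,0],[0,0,0]]'

```text
time: 14.5
tcp_pos: [0.5772, 0.0547, 0.2136]
orientation: [0.35, 0.033, 0.936, -0.016]
contact_force: [-1.1, 13.0, -3.0]
gripper_width: 0.0883
grasp_force: 6.7
```

```bash
python3 -c "
from h import *
lat()"
```

```text
t 14.5 tcp [0.5772 0.0547 0.2136] tip [0.5864 0.054  0.203 ] F [-1.0868 12.9833 -3.0026] 
q [ 0.128  -0.2286  2.3366 -0.4032  0.3538 -1.0417] w 0.08831116751828837
[[-0.7522  0.073   0.6549]
 [ 0.0509  0.9973 -0.0528]
 [-0.657  -0.0064 -0.7539]]
tip fwd 16.2  inner lat 37.4 mm F fwd,lat 1.95354394503472 12.881429649691105
```

Emit:
jog_arm --delta_pos '[[0.0017,-0.002,-0.0014],[0.0017,-0.002,-0.0014]]' --rot '[[0,0,0],[0,0,0]]'

```text
time: 14.7
tcp_pos: [0.5723, 0.052, 0.2135]
orientation: [0.351, 0.033, 0.936, -0.015]
contact_force: [-1.4, 12.8, -1.5]
gripper_width: 0.088
grasp_force: 6.1
```

```bash
cat >>h.py <<'E'
def tq():
    s,M=axes();d=s["tcp_pos"][:2]-AX;L=(d@l+s["gripper_width"]/2)*1e3;ph=np.arcsin(np.clip((L-7)/37,-1,1))
    Ff=s["contact_force"][:2]@f;Fl=s["contact_force"][:2]@l
    print("tip fwd %.1f lat %.1f z %.4f phi %.0f Ff %.1f Fl %.1f pad %.1f tau %.3f  padtau %.3f"%((d@f)*1e3-1e3*.014*abs(M[:2,2]@f),L,s["tcp_pos"][2],np.degrees(ph),Ff,Fl,s["grasp_force"],(37*np.cos(ph)*Fl-L*Ff)/1e3,.074*np.cos(ph)*s["grasp_force"]))
E
python3 -c "
from h import *
tq()"
```

```text
tip fwd 20.9 lat 34.3 z 0.2135 phi 48 Ff 2.2 Fl 12.7 pad 6.1 tau 0.240  padtau 0.305
```

Emit:
jog_arm --delta_pos '[[0.0014,-0.002,-0.0012],[0.0014,-0.002,-0.0012]]' --rot '[[0,0,0],[0,0,0]]'

```text
time: 14.9
tcp_pos: [0.568, 0.0487, 0.2134]
orientation: [0.351, 0.032, 0.936, -0.015]
contact_force: [-4.1, 14.5, 0.4]
gripper_width: 0.088
grasp_force: 7.0
```

```bash
python3 -c "
from h import *
tq()"
```

```text
tip fwd 25.0 lat 30.7 z 0.2134 phi 40 Ff 5.1 Fl 14.2 pad 7.0 tau 0.247  padtau 0.398
```

Emit:
jog_arm --delta_pos '[[0.0012,-0.0018,-0.001],[0.0012,-0.0018,-0.001]]' --rot '[[0,0,0],[0,0,0]]'

```text
time: 15.1
tcp_pos: [0.5645, 0.0455, 0.2133]
orientation: [0.351, 0.032, 0.936, -0.015]
contact_force: [-5.6, 14.3, 1.3]
gripper_width: 0.0882
grasp_force: 7.1
```

```bash
python3 -c "
from h import *
tq();s=env.sense();print(s['torque'],s['contact_force'])"
```

```text
tip fwd 28.3 lat 27.4 z 0.2133 phi 33 Ff 6.6 Fl 13.9 pad 7.1 tau 0.248  padtau 0.437
[1.7763969  0.88097881 1.85161375] [-5.6468618  14.30323927  1.30607347]
```

Emit:
jog_arm --delta_pos '[[0.0015,-0.0018,-0.0013],[0.0015,-0.0018,-0.0013]]' --rot '[[0,0,0],[0,0,0]]'

```text
time: 15.3
tcp_pos: [0.5604, 0.0419, 0.2135]
orientation: [0.351, 0.032, 0.936, -0.015]
contact_force: [-3.4, 11.1, 1.6]
gripper_width: 0.0881
grasp_force: 5.5
```

```bash
python3 -c "
from h import *
tq()
t=cam('top')
a=cv2.resize(t['color'][185:235,215:265,::-1],None,fx=10,fy=10,interpolation=cv2.INTER_CUBIC)
cv2.imwrite('pics/c7.png',a)"
```

```text
tip fwd 32.2 lat 23.5 z 0.2135 phi 26 Ff 4.1 Fl 10.8 pad 5.5 tau 0.263  padtau 0.366
```

View pics/c7.png

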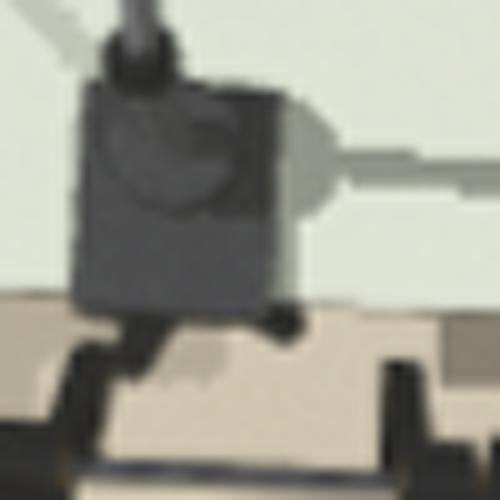

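Emit:
jog_arm --delta_pos '[[-0.0006,-0.0018,0.0006],[-0.0004,-0.0018,0.0004]]' --rot '[[0,0,0],[0,0,0]]'

```text
time: 15.55
tcp_pos: [0.5608, 0.0385, 0.2127]
orientation: [0.35, 0.032, 0.936, -0.015]
contact_force: [-9.5, 14.6, 1.7]
gripper_width: 0.0881
grasp_force: 7.0
```

```bash
python3 -c "
from h import *
tq()"
```

```text
tip fwd 31.5 lat 20.1 z 0.2127 phi 21 Ff 10.4 Fl 14.0 pad 7.0 tau 0.273  padtau 0.486
```

Emit:
jog_arm --delta_pos '[[0.0012,-0.0014,-0.001],[0.0008,-0.0014,-0.0007]]' --rot '[[0,0,0],[0,0,0]]'

```text
time: 15.75
tcp_pos: [0.5583, 0.0353, 0.213]
orientation: [0.35, 0.032, 0.936, -0.016]
contact_force: [-4.6, 11.2, -0.0]
gripper_width: 0.0882
grasp_force: 5.1
```

```bash
python3 -c "
from h import *
tq()"
```

```text
tip fwd 33.8 lat 16.8 z 0.2130 phi 15 Ff 5.3 Fl 10.8 pad 5.1 tau 0.297  padtau 0.365
```

Emit:
jog_arm --delta_pos '[[0.0006,-0.0014,-0.0005],[0.0004,-0.0014,-0.0004]]' --rot '[[0,0,0],[0,0,0]]'

```text
time: 15.95
tcp_pos: [0.5567, 0.0324, 0.213]
orientation: [0.35, 0.033, 0.936, -0.016]
contact_force: [-5.2, 9.5, 1.9]
gripper_width: 0.0878
grasp_force: 4.2
```

```bash
python3 -c "
from h import *
tq()"
```

```text
tip fwd 35.2 lat 13.5 z 0.2130 phi 10 Ff 5.8 Fl 9.1 pad 4.2 tau 0.254  padtau 0.307
```

Geometry at the lobe's end is ambiguous. I'll release, go deeper and take a cleaner reading.

Emit:
jog_arm --delta_pos '[[0,0.005,0],[-0.0045,0,0.0036],[-0.0045,0,0.0036],[0,0,0],[0,0,0]]' --rot '[[0,0,0],[0,0,0],[0,0,0],[0,0,0],[0,0,0]]'

```text
time: 16.45
tcp_pos: [0.5701, 0.0347, 0.2145]
orientation: [0.351, 0.034, 0.936, -0.017]
contact_force: [-0.0, 0.4, -0.7]
gripper_width: 0.0881
grasp_force: 0.0
```

```bash
python3 -c "
from h import *
tq()"
```

```text
tip fwd 21.9 lat 16.9 z 0.2145 phi 16 Ff 0.1 Fl 0.4 pad 0.0 tau 0.014  padtau 0.000
```

Emit:
jog_arm --delta_pos '[[0.0002,-0.0015,-0.0002],[0.0004,-0.0015,-0.0003]]' --rot '[[0,0,0],[0,0,0]]'

```text
time: 16.65
tcp_pos: [0.5689, 0.0322, 0.2145]
orientation: [0.351, 0.033, 0.936, -0.016]
contact_force: [1.8, 4.1, -2.2]
gripper_width: 0.0878
grasp_force: 2.1
```

```bash
python3 -c "
from h import *
tq()"
```

```text
tip fwd 23.0 lat 14.2 z 0.2145 phi 11 Ff -1.5 Fl 4.2 pad 2.1 tau 0.173  padtau 0.153
```

Emit:
jog_arm --delta_pos '[[0.0004,-0.0015,-0.0003]]' --rot '[[0,0,0]]'

```text
time: 16.75
tcp_pos: [0.5684, 0.0312, 0.2145]
orientation: [0.351, 0.033, 0.936, -0.016]
contact_force: [3.3, 6.2, -3.6]
gripper_width: 0.0876
grasp_force: 3.1
```

```bash
python3 -c "
from h import *
tq()"
```

```text
tip fwd 23.4 lat 13.0 z 0.2145 phi 9 Ff -2.8 Fl 6.4 pad 3.1 tau 0.271  padtau 0.225
```

Emit:
jog_arm --delta_pos '[[0.0001,-0.001,-0.0001]]' --rot '[[0,0,0]]'

```text
time: 16.85
tcp_pos: [0.5681, 0.0302, 0.2145]
orientation: [0.351, 0.033, 0.936, -0.016]
contact_force: [2.5, 6.9, -2.4]
gripper_width: 0.0884
grasp_force: 3.3
```

```bash
python3 -c "
from h import *
tq()"
```

```text
tip fwd 23.7 lat 12.4 z 0.2145 phi 8 Ff -2.0 Fl 7.0 pad 3.3 tau 0.282  padtau 0.241
```

Emit:
jog_arm --delta_pos '[[0,-0.001,0]]' --rot '[[0,0,0]]'

```text
time: 16.95
tcp_pos: [0.5679, 0.0295, 0.2144]
orientation: [0.351, 0.033, 0.936, -0.016]
contact_force: [0.6, 4.5, -1.7]
gripper_width: 0.0881
grasp_force: 2.2
```

```bash
python3 -c "
from h import *
tq()"
```

```text
tip fwd 23.8 lat 11.5 z 0.2144 phi 7 Ff -0.3 Fl 4.5 pad 2.2 tau 0.170  padtau 0.163
```

Emit:
jog_arm --delta_pos '[[0.0002,-0.002,-0.0002],[0.0002,-0.002,-0.0002]]' --rot '[[0,0,0],[0,0,0]]'

```text
time: 17.15
tcp_pos: [0.5668, 0.0256, 0.2143]
orientation: [0.351, 0.033, 0.936, -0.016]
contact_force: [-0.6, 7.4, -1.4]
gripper_width: 0.0883
grasp_force: 3.9
```

```bash
python3 -c "
from h import *
tq()"
```

```text
tip fwd 24.6 lat 7.7 z 0.2143 phi 1 Ff 1.1 Fl 7.3 pad 3.9 tau 0.262  padtau 0.287
```

Emit:
jog_arm --delta_pos '[[0.003,-0.0013,-0.0026],[0.003,-0.0013,-0.0026]]' --rot '[[0,0,0],[0,0,0]]'

```text
time: 17.35
tcp_pos: [0.5603, 0.024, 0.216]
orientation: [0.353, 0.033, 0.935, -0.015]
contact_force: [7.9, 10.8, -2.6]
gripper_width: 0.0881
grasp_force: 5.4
```

```bash
python3 -c "
from h import *
tq()"
```

```text
tip fwd 31.0 lat 5.5 z 0.2160 phi -2 Ff -7.2 Fl 11.3 pad 5.4 tau 0.458  padtau 0.402
```

Contact is now at the front corner (lever about 25 mm), giving roughly 0.31 N·m, which agrees with the turn-angle estimate. Releasing and withdrawing.

Emit:
jog_arm --delta_pos '[[0,0.006,0],[0,0.002,0],[0.012,0,-0.0105],[0.02,0,-0.0175],[0.02,0,-0.0175],[0.02,0,-0.0175],[0,0,0]]' --rot '[[0,0,0],[0,0,0],[0,0,0],[0,0,0],[0,0,0],[0,0,0],[0,0,0]]'

```text
time: 18.05
tcp_pos: [0.4618, 0.0377, 0.2135]
orientation: [0.35, 0.033, 0.936, -0.017]
contact_force: [0.1, 0.1, -0.1]
gripper_width: 0.0878
grasp_force: 0.0
```

```bash
python3 - <<'E'
from h import *
rep()
# clamp check without viewing: dark jaw front edge rows per column vs. earlier crop c6 (same crop)
t=cam("top");n=cv2.resize(t["color"][185:235,215:265,::-1],None,fx=10,fy=10,interpolation=cv2.INTER_CUBIC)
o=cv2.imread("pics/c6.png")
for nm,i in(("before",o),("now",n)):
    g=i.mean(2)<110
    print(nm,"left/right edge at row 250",np.flatnonzero(g[250])[[0,-1]],"back edge col 230",np.flatnonzero(g[:200,230])[0],
      "lobe rows below jaw by col",[(c,int(np.flatnonzero(g[280:420,c])[-1])+280) for c in range(80,300,20) if g[280:420,c].any()])
E
```

```text
t 18.05 tcp [0.4618 0.0377 0.2135] tip [0.4709 0.037  0.203 ] F [ 0.1323  0.0976 -0.1206] 
q [ 0.122  -0.5412  2.5298 -0.3025  0.4654 -1.1556] w 0.08783883114467023
[[-0.7525  0.0737  0.6544]
 [ 0.0503  0.9972 -0.0545]
 [-0.6566 -0.0081 -0.7542]]
before left/right edge at row 250 [ 75 277] back edge col 230 87 lobe rows below jaw by col [(80, 338), (100, 337), (120, 324), (140, 322), (160, 323), (180, 323), (200, 333), (220, 367), (240, 384), (260, 364)]
now left/right edge at row 250 [ 75 277] back edge col 230 87 lobe rows below jaw by col [(80, 311), (100, 317), (120, 321), (140, 320), (160, 350), (180, 396), (200, 387), (220, 324), (240, 324), (260, 327)]
```

```bash
python3 - <<'E'
from h import *
t=cam("top");A=lambda x,y:((x+.5)/10-.5+215,(y+.5)/10-.5+185)
for p in((246,384),(184,397)):
    X=atz(t,*A(*p),.216)[:2]-AX;print(np.hypot(*X),np.degrees(np.arctan2(X@l,X@f)))
E
```

```text
0.04220603499105564 -28.70771297758871
0.042168804835676345 -0.6348204094652972
```

```bash
python3 -c "
from station import env
print(env.close_job())"
```

```text
the job is handed in; nothing more can be done
None
```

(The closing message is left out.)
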